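Pair the hooded foot switch with its wireless receiver

TASK

Pair the hooded foot switch with its wireless receiver: press the button on top of the receiver all the way in and let it go, then reach in through the opening of the foot switch's guard, hold the pedal right down for about three seconds and let it come back up. Do not touch the guard, neither its hood, its side cheeks nor the sill across the front. Nothing is to be picked up: leave the foot switch, the receiver and everything else standing where they are.

Things in the scene. Friction and masses are not known exactly. Their poses are not given: they have to be found in the camera images.
- footswitch: Hooded wireless foot switch, loose on rubber feet, about 2.7 kg: grey cast base 260 (x) x 150 (y) x 26 mm high, cream steel guard over a dark ribbed pedal. Origin: centre of the underside. Own x runs from the open front to the closed back (the opening faces own -x, towards the robot), z up. Pedal 100 mm wide, hinged at the back (pivot x = +80, z = 38 mm), its front edge at x = -112 mm.
- guard: Guard of the foot switch, not to be touched; same origin and axes as footswitch. Two upright cheeks 4 mm thick, inner faces at y = +-62 mm (120 mm clear between their rolled edges); flat hood, top 139 to 146 mm up, from x = -28 back to x = 100; closed back; sill across the front. The opening slopes up and back at 45 degrees from the sill to the hood's lip.
- guard_lip (a point): Middle of the front edge (lip) of the guard's hood: 28 mm in front of the foot switch's origin, 140 mm up. Same axes as footswitch.
- guard_sill (a point): Middle of the top of the guard's front sill (8 mm thick): 126 mm in front of the foot switch's origin, 42 mm up. Same axes as footswitch.
- pedal_pad (a point): The place to press: on top of the pedal's ribbed rubber, on its centre line, 155 mm in front of the pivot. With the pedal up it lies 73 mm in front of the foot switch's origin, 63 mm above the table, about 45 mm in front of the lip; it sinks 23 mm at full travel. At rest the pedal rises 0.10 rad towards the front. Its axes are those of the foot switch, turning with the pedal.
- pedal (a joint): Pedal angle in rad: 0 = up (sprung home), 0.15 = right down on its stop. At pedal_pad the spring takes about 4 N to start and 9 N fully down; it returns by itself.
- receiver: Wireless receiver, loose on rubber feet, 0.55 kg: flat cream box 85 (x) x 130 (y) x 34 mm high with sockets on its front (-x) face. Origin: centre of the underside.
- pair_button_top (a point): Centre of the top of the receiver's one push button: round, grey, 24 mm across, standing 8 mm proud of the box's top (42 mm above the table), 8 mm behind and 32 mm to the +y side of the receiver's origin. Pressed straight down.
- pair_button (a joint): Travel of the button in m: 0 = out, 0.005 = fully in; sprung, about 4 N fully in.
- drops: Bystander: upright eye-drop bottle, 26 mm across, 72 mm high. Origin: centre of its underside.
- screwdriver: Bystander: small screwdriver 170 mm long, lying along its own x. Origin under its middle.
- battery_pack: Bystander: battery pack 60 x 36 x 20 mm. Origin: centre of its underside.
- remote: Bystander: white chart remote control 160 (x) x 46 x 18 mm. Origin: centre of its underside.
- trial_frame: Bystander: folded optician's trial frame, 80 (x) x 150 (y) x 18 mm. Origin at table level under its bridge bar.
- chair_pedals: Bystander: open three-pad foot control of the examination chair, no hood, 120 (x) x 190 (y) x 36 mm. Origin: centre of its underside. Not the one to press.
- glasses_case: Bystander: dark spectacle case 160 (x) x 62 x 42 mm. Origin: centre of its underside.

How it is judged:
On the way, in this order (a step that is already met when the one before it is completed fails the run):
1. the receiver's button is pressed in (value of joint pair_button above 0.0035 m), for 0.1 s.
2. then the button is let go (value of joint pair_button below 0.001 m), for 0.1 s.
3. then the pedal is held right down for at least two seconds (value of joint pedal above 0.125 rad), for 2 s.
At the end, for the whole second after the job is handed in: After the button and then the pedal have been worked, pedal and button are both back up (pedal below 0.015 rad, button below 1 mm); foot switch and receiver rest on the table within 25 mm of where they stood, and every bystander is within 25 mm of its place (value of joint pedal below 0.015 rad and value of joint pair_button below 0.001 m and distance of each of footswitch, receiver, drops, screwdriver, battery_pack, remote, trial_frame, chair_pedals, glasses_case from where it was at the start of the episode below 0.025 m and height (world z) of each of footswitch, receiver below 0.008 m and linear speed of each of footswitch, receiver below 0.02 m/s); the robot touches nothing.
It fails at once if the robot touches the guard (more than 1 N) (contact force between any of the arm, the fingers and guard above 1 N).
It fails at once if the foot switch is lifted, tipped or shifted by more than 25 mm (height (world z) of footswitch above 0.008 m or angle between footswitch's own z axis and vertical above 0.08 rad or distance of footswitch from where it was at the start of the episode above 0.025 m).
It fails at once if the receiver is lifted, tipped or shifted by more than 25 mm (height (world z) of receiver above 0.008 m or angle between receiver's own z axis and vertical above 0.15 rad or distance of receiver from where it was at the start of the episode above 0.025 m).
It fails at once if a bystander is picked up, knocked over or pushed more than 25 mm (distance of any of drops, screwdriver, battery_pack, remote, trial_frame, chair_pedals, glasses_case from where it was at the start of the episode above 0.025 m).
It also fails if it takes over 54 s, if anything falls off the work surface, if the arm or the gripper's body presses on something with over 40 N, if the wrist force passes 120 N, or if a joint passes its speed limit or range.

ROBOT

A 6-joint arm with a two-finger parallel gripper is mounted at the origin on the work surface. World frame = base frame: x ahead of the robot, y to its left, z up, the work surface at z = 0. Lengths are in m, angles in rad, forces in N, time in s.
With the tool pointing down it reaches from about 0.275 to 0.975 m from the base axis. Payload 8.4 kg.
Tool frame: the origin (TCP) lies midway between the tips of the shut fingers; the grasp point (between the pads) lies 19 mm behind it; z points along the fingers, y is the direction in which the jaws open and shut (so a half turn about z gives the same grasp; the last joint's range is limited). The gripper opens to 92 mm and grips with 3 to 60 N. Pads are 20 mm wide; open, the fingers measure 128 mm over their backs; the gripper's body (75 mm by 189 mm) begins 69 mm behind the grasp point.
Start: joints at [1.137, 0.353, 1.633, -0, 1.155, -0.002], TCP at [0.262, 0.568, 0.215] pointing down, gripper open.
Joint ranges: [-2.63, 2.63], [-0.92, 2.1], [0.06, 2.66], [-1.3, 4.44], [0, 2.69], [-3.02, 3.02]. Speed limits (rad/s): [2.22, 2.22, 2.79, 3.14, 3.14, 3.14].

INTERFACE

Orientations are given as a unit quaternion [w, x, y, z].
In Python, from rig import * gives the robot as it stands.
- The arm moves only by the tool carry_out, never from a script. Its arguments are lists of equal length, an entry for each row: "dp": the shift along the tool's x, y, z in units of 30 mm (1.0 is 30 mm), a list of three; "twist": the turn, a rotation vector about the tool's x, y, z in units of 6 degrees (1.0 is 6 degrees), a list of three. A call has 1 to 8 rows; each row is the pose to reach, as a shift and turn from the pose commanded when the call began, along the tool's axes at that moment; what a row does not reach only later rows make up. A row lasts 1/10 s, in which the tool goes at most 50 mm and 8.59 degrees, less where a joint would pass 70% of its speed; a pose out of reach is approached as far as the arm can. A call with a gripper value outside its range is refused whole. "gripper" is the closure, from 0 (fully open) to 1 (shut), set as the call begins (left out, the last holds). The fingers move at their own pace and stop on an object; the grip force is fixed at half the most. Time passes only in rows, so rows that repeat a pose let the fingers close. It gives the time, the measured TCP pose, the force and the opening at its end, in the units of the state.
- state(): the state, without advancing time (a new reading comes with each control period).
- capture(name): name is "scene" or "top"; returns a dict with "img" (384x512x3 uint8, red, green, blue), "fov_y" (degrees; the focal length in pixels is half the picture's height over the tangent of half this angle, whatever the lens; pixels are square), "cx", "cy" (the principal point, pixels), "k1" (the pictures are not rectified: a ray, as slopes to the right and down, at radius r is drawn at 1 + k1 r^2 times it, then the intrinsics apply), "world_from_camera" (4x4, takes a point from camera to world coordinates). Camera axes: x right, y down, z forward; pixel columns grow to the right and rows downward; lengths in m; the calibration is good to about 2 mm. A picture is of the moment at which its call begins. There is no depth.
- hand_in(): hands the job in, once; it reports no verdict.
The state is a dict: "time": time; "q": joint angles; "joint_vel": joint speeds; "effort": joint torques, N m; "ee_pos": TCP position; "tcp_rot": TCP orientation; "contact_force": force on the tool from outside, world axes, zero at the start; "wrist_torque": the same for the moment, N m; "grip_width": finger opening in m.
Only numpy, scipy, OpenCV 4.12 (cv2) and the standard library are available. Lean on these libraries where they do the work, as an engineer would, in place of code of your own. Each camera call takes 0.05 s, during which the arm holds its last target.

## Working session

There is one attempt and no reset: what is moved stays moved. The work goes in short steps, Python scripts to look and compute and a tool call to move; the robot and the scene stay as the last step left them, time stands still between calls to the robot, and variables do not carry over. Pictures are saved under pics/ and viewed, and the job is handed in when it is done.

Besides the shell and the picture viewer there is one more tool, called after "Call:" as name(argument=value, ...) on one line, values as JSON. carry_out: Moves the arm, as the interface text tells. Its arguments: {"type":"object","properties":{"dp":{"type":"array"},"twist":{"type":"array"},"gripper":{"type":"number"}},"required":["dp","twist"]}

```bash
mkdir -p pics; python3 - <<'E'
from rig import *
import cv2,pickle
s=state();print(s)
for n in("scene","top"):
    c=capture(n);pickle.dump(c,open(n+'0.pkl','wb'))
    cv2.imwrite(f'pics/{n}0.png',c['img'][:,:,::-1])
    print(n,c['fov_y'],c['cx'],c['cy'],c['k1'],c['world_from_camera'].round(3).tolist() if hasattr(c['world_from_camera'],'round') else c['world_from_camera'])
E
```

```text
{'time': 0.0, 'q': array([ 1.13660009e+00,  3.53656758e-01,  1.63412356e+00, -5.03697082e-06,
        1.15517526e+00, -2.41692834e-03]), 'joint_vel': array([-1.39540464e-03, -2.44669801e-05, -1.17244705e-03,  2.48575649e-03,
       -1.25488854e-03,  7.49661409e-04]), 'effort': array([-3.07187060e-03, -5.93833172e+01, -3.34213829e+01,  6.94769877e-02,
        2.33051815e-02, -9.40789300e-05]), 'ee_pos': array([0.26136187, 0.56719425, 0.21386283]), 'tcp_rot': array([-1.45340374e-04,  2.14215471e-01,  9.76786193e-01, -6.65788076e-04]), 'contact_force': array([ 0.41610297, -0.91332635,  0.07802437]), 'wrist_torque': array([-0.03249292,  0.0019532 ,  0.01110502]), 'grip_width': 0.09200319344262003}
scene 51.96090445385946 248.51889207826065 194.1009878051886 -0.03201165798567915 [[-0.808, 0.325, -0.491, 1.059], [0.589, 0.461, -0.663, 0.697], [0.011, -0.825, -0.564, 0.707], [0.0, 0.0, 0.0, 1.0]]
top 56.877157967689286 258.34407525134367 192.82264236433375 -0.11205039018156576 [[0.0, -0.988, 0.154, 0.383], [-1.0, 0.001, 0.01, 0.005], [-0.01, -0.154, -0.988, 1.056], [0.0, 0.0, 0.0, 1.0]]
```

View pics/scene0.png

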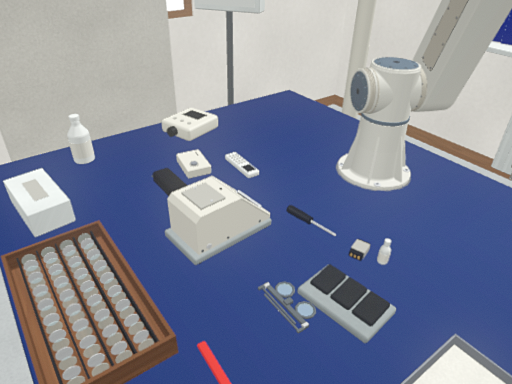

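View pics/top0.png

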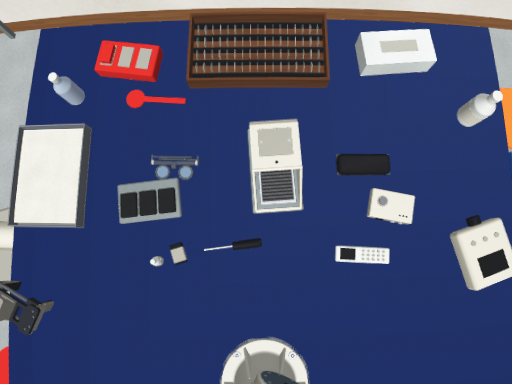

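The top view has the foot switch around (275,165), opening towards the robot, and the receiver around (391,206) with its button at about (383,200). I'll zoom in on both.

```bash
cat > h.py <<'E'
import numpy as np,cv2,pickle
def K(c):
    f=c['img'].shape[0]/2/np.tan(np.radians(c['fov_y'])/2)
    return np.array([[f,0,c['cx']],[0,f,c['cy']],[0,0,1.]])
def D(c): return np.array([c['k1'],0,0,0,0.])
def ray(c,uv):
    p=cv2.undistortPoints(np.array([[uv]],float),K(c),D(c))[0,0]
    T=np.array(c['world_from_camera']);return T[:3,3],T[:3,:3]@np.array([p[0],p[1],1])
def plane(c,uv,z):
    o,d=ray(c,uv);return o+d*(z-o[2])/d[2]
def proj(c,P):
    T=np.linalg.inv(np.array(c['world_from_camera']))
    r=cv2.Rodrigues(T[:3,:3])[0]
    return cv2.projectPoints(np.atleast_2d(np.array(P,float)),r,T[:3,3],K(c),D(c))[0][:,0]
def load(n): return pickle.load(open(n+'.pkl','rb'))
def tri(c1,u1,c2,u2):
    o1,d1=ray(c1,u1);o2,d2=ray(c2,u2)
    s=np.linalg.lstsq(np.c_[d1,-d2],o2-o1,rcond=None)[0]
    a=o1+s[0]*d1;b=o2+s[1]*d2
    return (a+b)/2,np.linalg.norm(a-b)
E
python3 - <<'E'
from h import *
t=load('top0')['img'][:,:,::-1];s=load('scene0')['img'][:,:,::-1]
def z(i,x0,y0,w,h,k): return cv2.resize(i[y0:y0+h,x0:x0+w],None,fx=k,fy=k,interpolation=cv2.INTER_CUBIC)
cv2.imwrite('pics/z1.png',z(t,240,110,75,110,5))
cv2.imwrite('pics/z2.png',z(t,360,180,64,50,10))
cv2.imwrite('pics/z3.png',z(s,145,140,135,120,5))
E
```

```text
(no output)
```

View pics/z1.png

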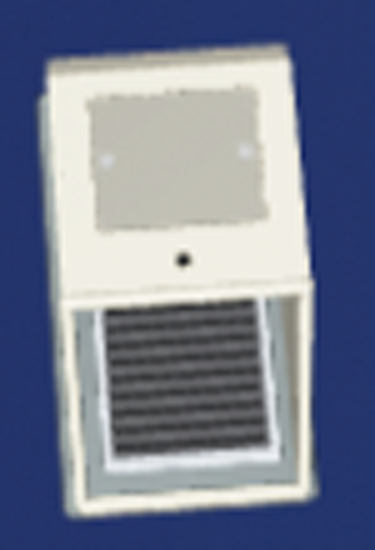

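View pics/z2.png

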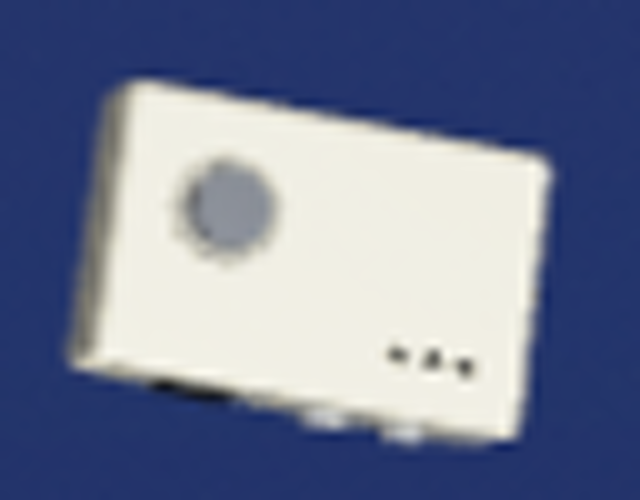

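View pics/z3.png

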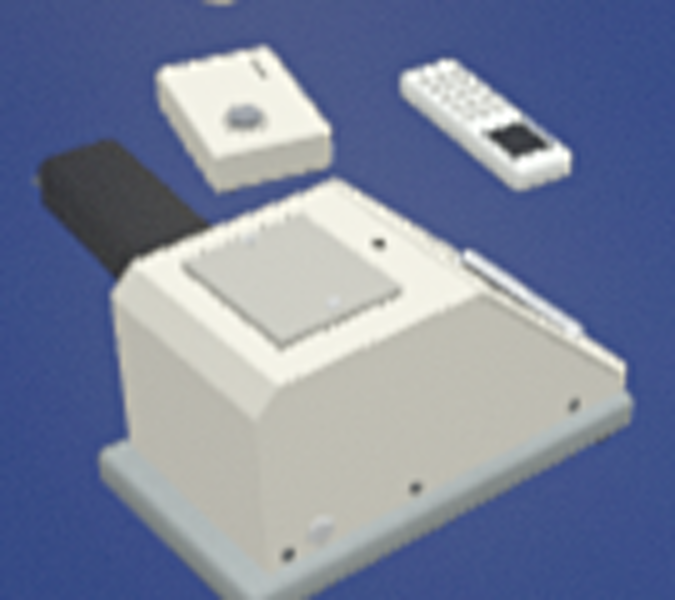

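The button's top is at about z2 (230,207). In z1 the lip's front edge runs (65,300)-(310,281) and the sill's top edge (75,497)-(315,483). I'll compute positions from these, then check with reprojection.

```bash
python3 - <<'E'
from h import *
t=load('top0');s=load('scene0')
# masks: button grey centroid
def z(u,x0,y0,k): return (np.array(u)+.5)/k-.5+np.array([x0,y0])
img=t['img'].astype(int)
sub=img[190:212,372:394]; m=((sub.sum(2)<560)&(abs(sub[:,:,0]-sub[:,:,2])<45)).astype(np.uint8)
n,l,st,ce=cv2.connectedComponentsWithStats(m)
for i in range(1,n): print('btn',st[i],ce[i]+[372,190])
b1=z((229,206),360,180,10);b2=z((243,117),145,140,5)
print(b1,b2,'plane',plane(t,b1,.042),plane(s,b2,.042),'tri',tri(t,b1,s,b2))
# receiver box top corners z=.034
for u in [(130,82),(550,158),(520,438),(90,362)]: print('rc',plane(t,z(u,360,180,10),.034))
P={}
for k,u,h in [('lipL',(65,300),.141),('lipR',(310,281),.141),('sillL',(82,499),.042),('sillR',(316,487),.042),('pedL',(115,458),.065),('pedR',(270,443),.065),('hood_backL',(48,78),.141),('hood_backR',(288,62),.141),('plateTL',(88,97),.146),('plateTR',(257,85),.146)]:
    P[k]=plane(t,z(u,240,110,5),h);print(k,P[k].round(4))
for a,b in [('lipL','lipR'),('sillL','sillR'),('pedL','pedR')]:
    d=P[b]-P[a];print(a,(P[a]+P[b])/2,np.linalg.norm(d),np.degrees(np.arctan2(d[0],-d[1])))
# screw hole tri
print(tri(t,z((183,260),240,110,5),s,z((378,243),145,140,5)))
E
```

```text
btn [0 0 1 5 5] [372. 192.]
btn [13  0  4  1  4] [386.5 190. ]
btn [19  1  3  1  3] [392. 191.]
btn [ 6  6 10 10 74] [382.32432432 200.62162162]
[382.45 200.15] [193.2 163. ] plane [ 0.51855968 -0.34686589  0.042     ] [ 0.52312067 -0.34296408  0.042     ] tri (array([ 0.51956416, -0.34866976,  0.03795543]), np.float64(0.0011673336242989975))
rc [ 0.55660674 -0.32172134  0.034     ]
rc [ 0.53368127 -0.44855733  0.034     ]
rc [ 0.45071579 -0.43408185  0.034     ]
rc [ 0.47391153 -0.30585937  0.034     ]
lipL [0.5874 0.0292 0.141 ]
lipR [ 0.5975 -0.1004  0.141 ]
sillL [0.4925 0.0218 0.042 ]
sillR [ 0.4992 -0.1129  0.042 ]
pedL [0.5132 0.0028 0.065 ]
pedR [ 0.5216 -0.0847  0.065 ]
hood_backL [0.7104 0.0388 0.141 ]
hood_backR [ 0.7193 -0.0912  0.141 ]
plateTL [0.6978 0.0171 0.146 ]
plateTR [ 0.7045 -0.0737  0.146 ]
lipL [ 0.59247215 -0.03559852  0.141     ] 0.1300296711920761 4.45921206780952
sillL [ 0.49587681 -0.04556871  0.042     ] 0.1348812564225222 2.855958971535417
pedL [ 0.51744275 -0.04093875  0.065     ] 0.08792356969241537 5.483349593690657
(array([ 0.60956497, -0.03360606,  0.1402763 ]), np.float64(0.0009732902762593131))
```

```bash
cat >> h.py <<'E'
from scipy.spatial.transform import Rotation as R
def rot(q): return R.from_quat([q[1],q[2],q[3],q[0]])
def target(yaw,tilt):
    "tool y = own +y of switch, z down tilted outward (+x) by tilt; degrees"
    B=R.from_matrix(np.array([[-1,0,0],[0,1,0],[0,0,-1.]]))
    return R.from_euler('z',yaw,degrees=True)*R.from_euler('y',-tilt,degrees=True)*B
def delta(st,p,Rt):
    r0=rot(st['tcp_rot'])
    return (r0.inv().apply(np.array(p)-st['ee_pos'])/.03).round(3),(np.degrees((r0.inv()*Rt).as_rotvec())/6).round(3)
E
python3 - <<'E'
from h import *
from rig import state
t=load('top0');s=load('scene0')
# check model points against both pictures
yaw=np.radians(4.8);o=np.array([.6204,-.0333]);Rz=np.array([[np.cos(yaw),-np.sin(yaw)],[np.sin(yaw),np.cos(yaw)]])
pts=dict(lipL=(-28,66,140),lipR=(-28,-66,140),sillL=(-130,66,42),sillR=(-130,-66,42),pad=(-73,0,63),backL=(130,75,0),backR=(130,-75,0),bFL=(-130,75,0),bFR=(-130,-75,0))
for im,c in(('top',t),('scene',s)):
    A=cv2.resize(np.ascontiguousarray(c['img'][:,:,::-1]),None,fx=4,fy=4,interpolation=cv2.INTER_CUBIC)
    for k,(x,y,z) in pts.items():
        w=[*(o+Rz@np.array([x,y])/1e3),z/1e3]
        u=proj(c,w)[0]; cv2.circle(A,tuple(int(v) for v in (u*4+1.5).round()),3,(0,0,255),-1)
    u=proj(c,[.5182,-.347,.042])[0];cv2.circle(A,tuple(int(v) for v in (u*4+1.5).round()),3,(0,0,255),-1)
    cv2.imwrite(f'pics/chk_{im}.png',A[430:880,950:1700] if im=='top' else A[540:1060,560:1160])
print('pad',o+Rz@[-.073,0])
st=state()
T=target(4.8,0);print(T.as_matrix().round(2).tolist())
print(delta(st,[.5182,-.347,.25],T))
E
```

```text
pad [ 0.54765602 -0.03940848]
[[-1.0, -0.08, 0.0], [-0.08, 1.0, 0.0], [-0.0, 0.0, -1.0]]
(array([-20.529, -24.096,  -1.172]), array([-1.100e-02, -3.000e-03, -4.924e+00]))
```

View pics/chk_top.png

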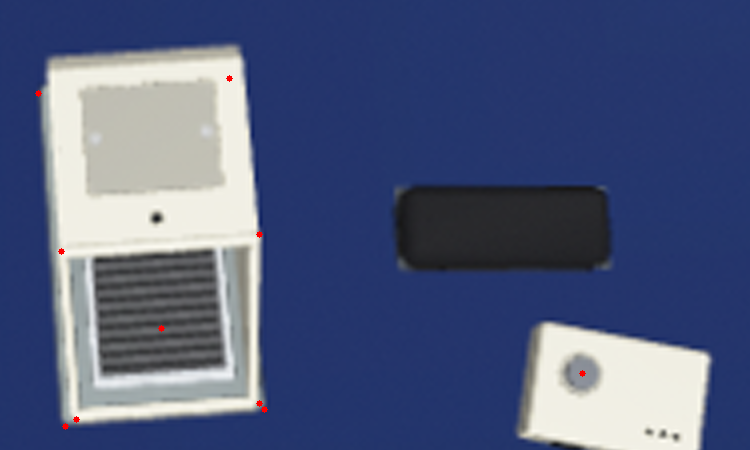

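View pics/chk_scene.png

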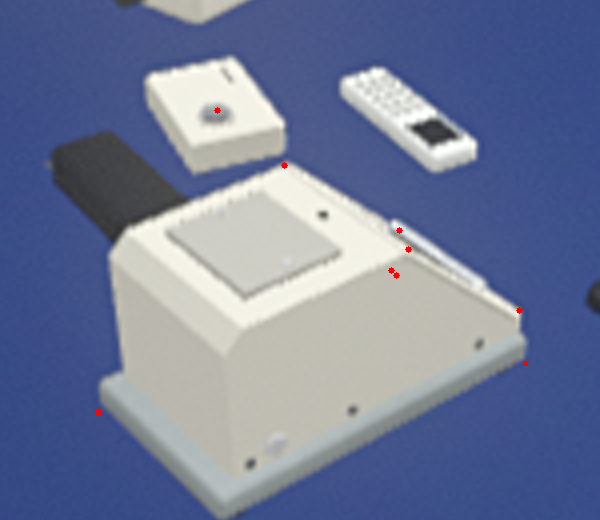

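The projected points match both views to a few mm. I'll set off at height, with the gripper shut.

Call:
carry_out(dp=[[-2,-2.4,-1.2],[-3,-3.6,-1.2],[-4,-4.8,-1.2],[-5,-6,-1.2],[-6,-7.2,-1.2],[-7,-8.4,-1.2],[-8,-9.6,-1.2],[-8,-9.6,-1.2]], twist=[[0,0,-0.6],[0,0,-1.2],[0,0,-1.8],[0,0,-2.4],[0,0,-3.0],[0,0,-3.6],[0,0,-4.3],[0,0,-4.9]], gripper=1)

```text
time: 0.9
ee_pos: [0.3589, 0.2027, 0.2505]
tcp_rot: [-0.0, -0.042, 0.999, -0.0]
contact_force: [-0.3, 0.1, 0.7]
grip_width: 0.0302
```

```bash
python3 - <<'E'
from h import *
from rig import state
st=state();print(st['time'],st['ee_pos'],st['q'].round(2),st['grip_width'])
print(delta(st,[.5182,-.347,.25],target(4.8,0)))
E
```

```text
0.9 [0.35885471 0.20268998 0.25045276] [ 0.51 -0.03  2.01 -0.    1.16 -1.14] 0.030217109804144774
(array([ -3.769, -18.701,   0.029]), array([-0.008, -0.002, -0.005]))
```

Call:
carry_out(dp=[[-0.3,-1.5,0],[-0.6,-3,0],[-0.9,-4.5,0],[-1.2,-6,0],[-1.5,-7.5,0],[-1.8,-9,0],[-2.1,-10.5,0],[-2.4,-12,0]], twist=[[0,0,0],[0,0,0],[0,0,0],[0,0,0],[0,0,0],[0,0,0],[0,0,0],[0,0,0]])

```text
time: 1.7
ee_pos: [0.46, -0.1494, 0.2505]
tcp_rot: [0.0, -0.04, 0.999, 0.0]
contact_force: [1.5, 1.6, 0.0]
grip_width: 0.0004
```

```bash
python3 - <<'E'
from h import *
from rig import state
st=state();print(st['time'],st['ee_pos'],st['q'].round(2),st['grip_width'])
print(delta(st,[.5182,-.347,.10],target(4.8,0)))
E
```

```text
1.7 [ 0.45999536 -0.14935171  0.25048625] [-0.32  0.09  1.89  0.    1.16 -1.97] 0.0003607304015115165
(array([-1.401, -6.724,  5.015]), array([ 0.001,  0.   , -0.027]))
```

Call:
carry_out(dp=[[-0.3,-1.5,0],[-0.6,-3,0],[-0.9,-4.5,0],[-1.2,-6,0.5],[-1.4,-6.72,1.8],[-1.4,-6.72,3.2],[-1.4,-6.72,4.5],[-1.4,-6.72,5]], twist=[[0,0,0],[0,0,0],[0,0,0],[0,0,0],[0,0,0],[0,0,0],[0,0,0],[0,0,0]])

```text
time: 2.5
ee_pos: [0.5158, -0.3435, 0.0964]
tcp_rot: [-0.003, -0.04, 0.999, 0.002]
contact_force: [-0.7, 0.4, -0.4]
grip_width: 0.0004
```

```bash
python3 - <<'E'
from h import *
from rig import state,capture
st=state();print(st['time'],st['ee_pos'],st['q'].round(2),st['contact_force'])
print(delta(st,[.5182,-.347,.045],target(4.8,0)))
A=[]
for n in('scene','top'):
    c=capture(n);pickle.dump(c,open(n+'1.pkl','wb'))
    im=c['img'][:,:,::-1]
    x,y=(150,100) if n=='scene' else (340,150)
    A.append(cv2.resize(im[y:y+100,x:x+100],None,fx=4,fy=4,interpolation=cv2.INTER_CUBIC))
cv2.imwrite('pics/b1.png',np.hstack(A))
E
```

```text
2.5 [ 0.51578182 -0.34352939  0.09635353] [-0.59  0.48  1.74  0.    0.94 -2.24] [-0.70442461  0.42450433 -0.43855004]
(array([-0.08 , -0.129,  1.711]), array([ 0.038, -0.048, -0.028]))
```

View pics/b1.png

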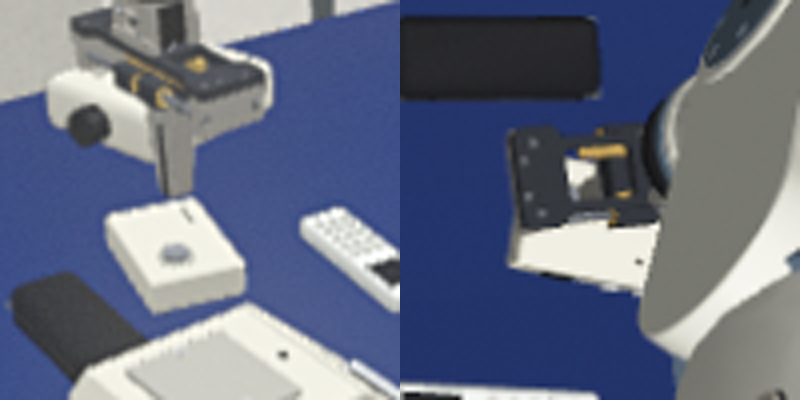

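The scene view shows the shut fingertips at crop (177,190), above the button at (176,253). The button is still out and the receiver is in place.

Call:
carry_out(dp=[[0,0,0.5],[0,0,1.0],[0,0,1.4],[0,0,1.6],[0,0,1.6]], twist=[[0,0,0],[0,0,0],[0,0,0],[0,0,0],[0,0,0]])

```text
time: 3.1
ee_pos: [0.5178, -0.3445, 0.0517]
tcp_rot: [-0.001, -0.041, 0.999, 0.0]
contact_force: [0.4, 0.1, 0.0]
grip_width: 0.0006
```

```bash
python3 - <<'E'
from h import *
from rig import state
st=state();print(st['time'],st['ee_pos'],st['contact_force'])
print(delta(st,[.5182,-.347,.037],target(4.8,0)))
E
```

```text
3.1 [ 0.51777824 -0.3444898   0.05169269] [0.39938589 0.10497924 0.01721116]
(array([-0.008, -0.085,  0.49 ]), array([ 0.008, -0.011, -0.023]))
```

Call:
carry_out(dp=[[0,-0.08,0.2],[0,-0.08,0.35],[0,-0.08,0.45],[0,-0.08,0.5],[0,-0.08,0.5]], twist=[[0,0,0],[0,0,0],[0,0,0],[0,0,0],[0,0,0]])

```text
time: 3.6
ee_pos: [0.5188, -0.3477, 0.0379]
tcp_rot: [0.0, -0.041, 0.999, -0.0]
contact_force: [-1.0, -1.7, 4.3]
grip_width: 0.0002
```

Call:
carry_out(dp=[[0,0,0.03],[0,0,0.06],[0,0,0.06]], twist=[[0,0,0],[0,0,0],[0,0,0]])

```text
time: 3.9
ee_pos: [0.5189, -0.3477, 0.0372]
tcp_rot: [0.0, -0.041, 0.999, -0.0]
contact_force: [-2.5, -0.2, 14.4]
grip_width: 0.0003
```

Force has risen to 14 N, so the button is on its stop. I'll hold briefly, then lift.

Call:
carry_out(dp=[[0,0,0],[0,0,0],[0,0,-0.3],[0,0,-0.8],[0,0,-1.5],[0,0,-2.5],[0,0,-3.8],[0,0,-5]], twist=[[0,0,0],[0,0,0],[0,0,0],[0,0,0],[0,0,0],[0,0,0],[0,0,0],[0,0,0]])

```text
time: 4.7
ee_pos: [0.5181, -0.3468, 0.1878]
tcp_rot: [-0.0, -0.041, 0.999, 0.0]
contact_force: [0.3, -0.5, 0.2]
grip_width: 0.0005
```

```bash
python3 - <<'E'
from h import *
from rig import state,capture
c=capture('scene');pickle.dump(c,open('scene2.pkl','wb'))
cv2.imwrite('pics/b2.png',cv2.resize(c['img'][100:250,140:290,::-1],None,fx=4,fy=4,interpolation=cv2.INTER_CUBIC))
s0=load('scene0')['img'];print(abs(s0[155:178,178:212].astype(int)-c['img'][155:178,178:212]).max(2).mean())
st=state();print(st['time'],st['ee_pos'],st['contact_force'])
yaw=np.radians(4.8)
# pre-press: pad shifted so that the lowest corner of the tip lands on the pad; high waypoint in front
tilt=25
for nm,own in [('high',(-.16,.25)),('pre',(-.105,.12)),('touch',(-.068,.070))]:
    p=np.array([.6204+own[0]*np.cos(yaw),-.0333+own[0]*np.sin(yaw),own[1]])
    print(nm,p.round(4),delta(st,p,target(4.8,tilt)))
E
```

```text
1.1611253196930946
4.75 [ 0.52071947 -0.34859028  0.19421327] [ 1.50747143 -0.29002695  4.04493565]
high [ 0.461  -0.0467  0.25  ] (array([ 1.156, 10.183, -1.914]), array([-0.049, -4.108, -0.013]))
pre [ 0.5158 -0.0421  0.12  ] (array([-0.651, 10.208,  2.43 ]), array([-0.049, -4.108, -0.013]))
touch [ 0.5526 -0.039   0.07  ] (array([-1.874, 10.219,  4.104]), array([-0.049, -4.108, -0.013]))
```

View pics/b2.png

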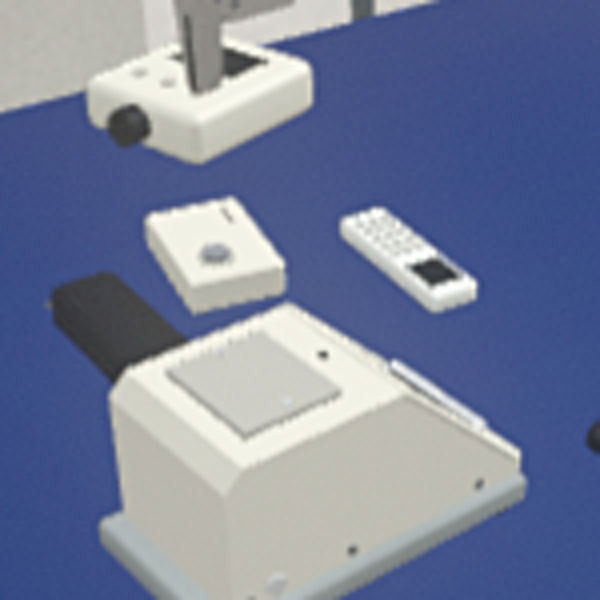

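The receiver hasn't moved and the button (crop 215,252) is back out. Next I go to a point high in front of the foot switch and tilt 25° on the way.

Call:
carry_out(dp=[[0.5,1,-1],[1.1,2.5,-1.9],[1.1,4,-1.9],[1.1,5.5,-1.9],[1.1,7,-1.9],[1.1,8.5,-1.9],[1.1,10.1,-1.9],[1.1,10.1,-1.9]], twist=[[0,0,0],[0,-0.7,0],[0,-1.4,0],[0,-2.1,0],[0,-2.8,0],[0,-3.5,0],[0,-4.1,0],[0,-4.1,0]])

```text
time: 5.55
ee_pos: [0.4576, -0.043, 0.2418]
tcp_rot: [0.213, -0.042, 0.976, 0.01]
contact_force: [-0.6, -0.5, -0.7]
grip_width: 0.0002
```

```bash
cat >> h.py <<'E'
def own2w(x,z,y=0):
    a=np.radians(4.8)
    return np.array([.6204+x*np.cos(a)-y*np.sin(a),-.0333+x*np.sin(a)+y*np.cos(a),z])
def w2own(p):
    a=np.radians(4.8);d=p[:2]-np.array([.6204,-.0333])
    return np.array([d[0]*np.cos(a)+d[1]*np.sin(a),-d[0]*np.sin(a)+d[1]*np.cos(a),p[2]])
E
python3 - <<'E'
from h import *
from rig import state
st=state();print(st['time'],st['ee_pos'],st['contact_force'],st['q'].round(2),w2own(st['ee_pos']))
T=target(4.8,25);print((T.as_matrix()-rot(st['tcp_rot']).as_matrix()).round(3).tolist())
for nm,x,z in [('pre',-.105,.13),('touch',-.068,.075),('down',-.068,.045)]: print(nm,own2w(x,z),delta(st,own2w(x,z),T))
E
```

```text
5.55 [ 0.45755026 -0.04304476  0.24178536] [-0.62380744 -0.51944121 -0.72419591] [-0.19 -0.17  2.23  0.18  0.67 -1.96] [-0.16309403  0.00391633  0.24178536]
[[0.003, 0.002, 0.007], [0.002, 0.0, -0.002], [-0.007, -0.002, 0.003]]
pre [ 0.51576825 -0.04208617  0.13      ] (array([-0.21 , -0.143,  4.194]), array([ 0.029, -0.069,  0.013]))
touch [ 0.55263849 -0.03899009  0.075     ] (array([-0.569, -0.15 ,  6.374]), array([ 0.029, -0.069,  0.013]))
down [ 0.55263849 -0.03899009  0.045     ] (array([-0.153, -0.153,  7.283]), array([ 0.029, -0.069,  0.013]))
```

Call:
carry_out(dp=[[-0.05,-0.1,1],[-0.1,-0.15,2],[-0.15,-0.15,3],[-0.2,-0.15,4],[-0.3,-0.15,4.7],[-0.4,-0.15,5.3],[-0.5,-0.15,5.7],[-0.5,-0.15,5.7]], twist=[[0,0,0],[0,0,0],[0,0,0],[0,0,0],[0,0,0],[0,0,0],[0,0,0],[0,0,0]])

```text
time: 6.35
ee_pos: [0.5461, -0.0457, 0.0924]
tcp_rot: [0.212, -0.04, 0.976, 0.009]
contact_force: [-0.6, 0.3, 0.8]
grip_width: 0.0002
```

```bash
python3 - <<'E'
from h import *
from rig import state,capture
A=[]
for n in('scene','top'):
    c=capture(n);pickle.dump(c,open(n+'3.pkl','wb'))
    x,y=(150,120) if n=='scene' else (220,100)
    A.append(cv2.resize(c['img'][y:y+130,x:x+130,::-1],None,fx=3,fy=3,interpolation=cv2.INTER_CUBIC))
cv2.imwrite('pics/p1.png',np.hstack(A))
st=state();print(st['time'],st['ee_pos'],st['contact_force'],w2own(st['ee_pos']))
T=target(4.8,25)
for nm,x,z in [('touch',-.068,.072),('down',-.068,.050),('down',-.068,.045)]: print(nm,own2w(x,z),delta(st,own2w(x,z),T))
E
```

```text
6.45 [ 0.54571708 -0.04572615  0.09361478] [-0.21122177 -0.30032695  0.38188901] [-0.07546079 -0.00613326  0.09361478]
touch [ 0.55263849 -0.03899009  0.072     ] (array([0.074, 0.205, 0.759]), array([-0.008, -0.074, -0.022]))
down [ 0.55263849 -0.03899009  0.05      ] (array([0.379, 0.205, 1.426]), array([-0.008, -0.074, -0.022]))
down [ 0.55263849 -0.03899009  0.045     ] (array([0.448, 0.205, 1.577]), array([-0.008, -0.074, -0.022]))
```

View pics/p1.png

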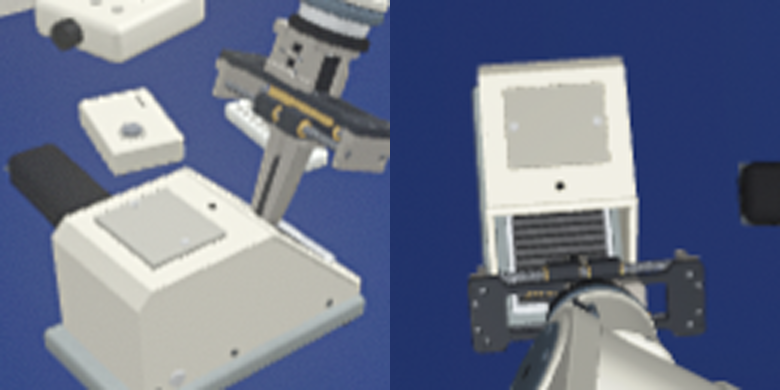

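The guard is well clear: the gripper's body sits in front of the opening and the fingers are centred between the cheeks. I'll centre and come down onto the pad.

Call:
carry_out(dp=[[0.03,0.1,0.3],[0.07,0.2,0.6],[0.07,0.2,0.76],[0.07,0.2,0.76],[0.2,0.2,1.05],[0.2,0.2,1.05]], twist=[[0,0,0],[0,0,0],[0,0,0],[0,0,0],[0,0,0],[0,0,0]])

```text
time: 7.05
ee_pos: [0.5534, -0.039, 0.0624]
tcp_rot: [0.213, -0.04, 0.976, 0.009]
contact_force: [-0.3, 1.0, 5.6]
grip_width: 0.0008
```

```bash
python3 - <<'E'
from h import *
from rig import state
st=state();print(st['time'],st['ee_pos'],st['contact_force'],w2own(st['ee_pos']))
T=rot(st['tcp_rot'])
for z in (.05,.045,.043,.041): print(z,delta(st,own2w(-.068,z),T))
E
```

```text
7.05 [ 0.55341841 -0.03897416  0.06236365] [-0.25224311  1.03797117  5.55413656] [-6.72214800e-02 -4.93848169e-05  6.23636494e-02]
0.05 (array([0.195, 0.002, 0.364]), array([0., 0., 0.]))
0.045 (array([0.265, 0.002, 0.515]), array([0., 0., 0.]))
0.043 (array([0.293, 0.002, 0.576]), array([0., 0., 0.]))
0.041 (array([0.32 , 0.002, 0.636]), array([0., 0., 0.]))
```

Force is 5.6 N at z=0.062, so the pedal has started to move, as expected. I'll keep pressing.

Call:
carry_out(dp=[[0.05,0,0.12],[0.1,0,0.24],[0.17,0,0.36],[0.22,0,0.46],[0.265,0,0.515],[0.28,0,0.545],[0.28,0,0.545]], twist=[[0,0,0],[0,0,0],[0,0,0],[0,0,0],[0,0,0],[0,0,0],[0,0,0]])

```text
time: 7.75
ee_pos: [0.5525, -0.039, 0.0448]
tcp_rot: [0.213, -0.04, 0.976, 0.009]
contact_force: [-3.2, -0.2, 9.1]
grip_width: 0.0005
```

Call:
carry_out(dp=[[0.015,0,0.03],[0.03,0,0.06],[0.03,0,0.06]], twist=[[0,0,0],[0,0,0],[0,0,0]])

```text
time: 8.05
ee_pos: [0.5526, -0.0389, 0.0435]
tcp_rot: [0.214, -0.04, 0.976, 0.009]
contact_force: [-9.0, -0.7, 22.0]
grip_width: 0.0003
```

It's on the stop at 22 N. I'll hold for about 3 s.

Call:
carry_out(dp=[[0,0,0],[0,0,0],[0,0,0],[0,0,0],[0,0,0],[0,0,0],[0,0,0],[0,0,0]], twist=[[0,0,0],[0,0,0],[0,0,0],[0,0,0],[0,0,0],[0,0,0],[0,0,0],[0,0,0]])

```text
time: 8.85
ee_pos: [0.5526, -0.039, 0.0436]
tcp_rot: [0.214, -0.04, 0.976, 0.009]
contact_force: [-8.9, 0.9, 19.6]
grip_width: 0.0003
```

Call:
carry_out(dp=[[0,0,0],[0,0,0],[0,0,0],[0,0,0],[0,0,0],[0,0,0],[0,0,0],[0,0,0]], twist=[[0,0,0],[0,0,0],[0,0,0],[0,0,0],[0,0,0],[0,0,0],[0,0,0],[0,0,0]])

```text
time: 9.65
ee_pos: [0.5525, -0.0389, 0.0436]
tcp_rot: [0.214, -0.04, 0.976, 0.009]
contact_force: [-9.1, -0.3, 20.5]
grip_width: 0.0001
```

Call:
carry_out(dp=[[0,0,0],[0,0,0],[0,0,0],[0,0,0],[0,0,0],[0,0,0],[0,0,0],[0,0,0]], twist=[[0,0,0],[0,0,0],[0,0,0],[0,0,0],[0,0,0],[0,0,0],[0,0,0],[0,0,0]])

```text
time: 10.45
ee_pos: [0.5526, -0.039, 0.0436]
tcp_rot: [0.214, -0.04, 0.976, 0.009]
contact_force: [-7.9, -0.1, 19.5]
grip_width: 0.0003
```

Call:
carry_out(dp=[[0,0,0],[0,0,0],[0,0,0],[0,0,0],[0,0,0],[0,0,0],[0,0,0]], twist=[[0,0,0],[0,0,0],[0,0,0],[0,0,0],[0,0,0],[0,0,0],[0,0,0]])

```text
time: 11.15
ee_pos: [0.5526, -0.0389, 0.0436]
tcp_rot: [0.214, -0.04, 0.976, 0.009]
contact_force: [-9.9, -0.3, 20.6]
grip_width: 0.0005
```

Held for 3.1 s. Now up vertically, then out along the tool axis.

Call:
carry_out(dp=[[-0.1,0,-0.2],[-0.2,0,-0.4],[-0.3,0,-0.65],[-0.4,0,-1],[-0.5,0,-1.6],[-0.4,0,-2.6],[-0.3,0,-3.8],[-0.2,0,-5]], twist=[[0,0,0],[0,0,0],[0,0,0],[0,0,0],[0,0,0],[0,0,0],[0,0,0],[0,0,0]])

```text
time: 11.95
ee_pos: [0.494, -0.0439, 0.1818]
tcp_rot: [0.212, -0.04, 0.976, 0.008]
contact_force: [1.1, -0.0, 1.1]
grip_width: 0.0002
```

Call:
carry_out(dp=[[0,0,-1],[0,0,-2],[0,0,-2],[0,0,-2],[0,0,-2]], twist=[[0,0,0],[0,0,0],[0,0,0],[0,0,0],[0,0,0]])

```text
time: 12.45
ee_pos: [0.47, -0.0456, 0.2345]
tcp_rot: [0.212, -0.04, 0.976, 0.009]
contact_force: [-0.5, 0.3, -0.9]
grip_width: 0.0003
```

```bash
python3 - <<'E'
from h import *
from rig import state,capture
A=[]
for n in('scene','top'):
    c=capture(n);pickle.dump(c,open(n+'4.pkl','wb'));a=load(n+'0')['img']
    d=abs(a.astype(int)-c['img']).max(2)
    x,y=(130,110) if n=='scene' else (220,100)
    A.append(cv2.resize(c['img'][y:y+150,x:x+130,::-1],None,fx=3,fy=3,interpolation=cv2.INTER_CUBIC))
    A.append(cv2.resize(cv2.cvtColor(np.clip(d*3,0,255).astype(np.uint8)[::1],cv2.COLOR_GRAY2BGR),(390,292)))
w=np.vstack([np.hstack([A[0],A[2]]),np.hstack([A[1],A[3]])])
cv2.imwrite('pics/e1.png',cv2.resize(w,None,fx=.8,fy=.8))
st=state();print(st['time'],st['ee_pos'],st['contact_force'])
E
```

```text
12.55 [ 0.46996063 -0.04550736  0.23410326] [ 0.06677474 -0.04881977  0.55721174]
```

View pics/e1.png

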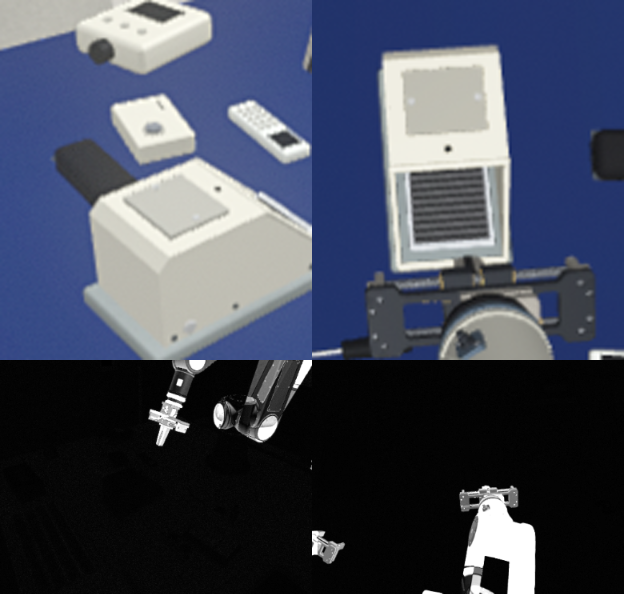

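The pedal is back up. The difference images show only the arm, so nothing else moved, and the arm is clear of everything. Handing in.

```bash
python3 -c "
from rig import *
print(hand_in())"
```

```text
the job is handed in; nothing more can be done
None
```

I pressed the receiver's button and then held the foot switch pedal down as the task asks. The job is handed in, and `hand_in()` gave no verdict.

- **Button:** I pressed it with the fingers shut and the tool vertical. Force rose from 4 N to 14 N, so it reached its stop, and I then let it go. The picture afterwards shows it back out.
- **Pedal:** I reached in through the opening with the tool tilted 25° and pressed it to its stop. It stayed there about 3.1 s at roughly 20 N vertical, with about 9 N of sideways push, and I then let it come back up.
- **Last checks:** Compared with the first pictures, both cameras show only the arm changed. The foot switch, receiver and bystanders look unmoved wherever the arm does not hide them, and the pedal is back up. The force on the tool was about zero at 12.6 s, well inside the 54 s limit.

The joint values and the contact force on the guard cannot be read directly. Pedal and button travel are inferred from tip height and force, and guard clearance from the geometry and the pictures. The scene and top estimates of the button's position differed by about 6 mm; I used the top view, which agreed with the corners of the receiver's box to within about 1.5 mm.

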